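Take the long wooden whistle out of its display box

ROBOT

A 6-joint arm with a two-finger parallel gripper is mounted at the origin on the work surface. World frame = base frame: x ahead of the robot, y to its left, z up, the work surface at z = 0. Lengths are in m, angles in degrees, forces in N, time in s.
With the tool pointing down it reaches from about 0.25 to 0.775 m from the base axis. Payload 8.9 kg.
Tool frame: the origin (TCP) lies at the very end of the fingers, on their centre line; the grasp point (between the pads) lies 19 mm behind it (bot.hold_point_z is the distance from the TCP to the grasp point, in m); z points along the fingers, y is the line along which they close (so a half turn about z gives the same grasp; the last joint's range is limited). The gripper opens to 85 mm and grips with 20 to 120 N. Pads are 22 mm wide; open, the fingers measure 114 mm over their backs; the gripper's body (76 mm by 85 mm) begins 54 mm behind the grasp point. The pads swing forward as they close: fully open they stand 13 mm farther back than shut.
Start: joints at [-72.668, 16.656, -8.789, 64.555, 0, 82.019], TCP at [0.224, -0.475, 0.231] pointing down, gripper open.
Joint ranges: [-144.48, 144.48], [-52.06, 99.96], [-74.48, 78.29], [-112.23, 115.85], [-86.99, 84.42], [-180, 180]. Speed limits (degrees/s): [127.2, 127.2, 159.86, 180, 180, 180].

INTERFACE

Orientations are given as a 3x3 rotation matrix whose columns are the frame's x, y, z axes.
In Python, from plant import bot gives the robot as it stands.
- The arm moves only by the tool play_rows, never from a script. Its argument "motion" is a list of rows, each an object of numbers: "tx", "ty", "tz": the shift along the world's x, y, z as a fraction of full scale; "spin": the turn about the world's z as a fraction of full scale. In form: [{"tx": .., "ty": .., "tz": .., "spin": ..}, ...]. A call has 1 to 10 rows; each row is the pose to reach, as a shift and turn from the pose commanded when the call began; what a row does not reach only later rows make up. Full scale, the value 1, is 0.25 m for a shift and 90 degrees for a turn. A row lasts 1/8 s, in which the tool goes at most 62.5 mm and 10.7 degrees, less where a joint would pass 70% of its speed; a pose out of reach is approached as far as the arm can. A call with a number of a shift or a turn outside -1 to 1 is refused whole. A call with a gripper value outside its range is refused whole. "claw" is the finger opening in mm, from 0 to 85.4, set as the call begins (left out, the last holds). The fingers move at their own pace and stop on an object; "newtons" is the grip in N (left out, the last holds). Time passes only in rows, so rows that repeat a pose let the fingers close. It gives the time, the measured TCP pose, the force, the opening and the grip force at its end, in the units of the state.
- bot.get_obs(): the state, without advancing time (a new reading comes with each control period).
- bot.get_image(name): name is "scene" or "top" or "wrist"; returns the picture (400x640x3 uint8, red, green, blue); there is no depth.
- bot.camera_model(name): a dict with "vfov" (degrees; the focal length in pixels is half the picture's height over the tangent of half this angle, whatever the lens; pixels are square), "cx", "cy" (the principal point, pixels), "R" (3x3) and "t" (3): a world point X has camera coordinates R X + t; the wrist camera has in their place "T_tool_cam" (4x4, takes a point from camera to tool coordinates, whose origin is the TCP and whose axes are the flange's). Camera axes: x right, y down, z forward; pixel columns grow to the right and rows downward; lengths in m; the calibration is good to about 2 mm. The wrist camera is an equidistant fisheye: a pixel r from the principal point sees the ray r / f radians off the axis. A picture is of the moment at which its call begins: read the wrist's pose just before it. camera_model takes no time and is no camera call.
- bot.sign_off(): hands the job in; it is judged then, once.
The state is a dict: "t": time; "qpos": joint angles; "dq": joint speeds; "effort": joint torques, N m; "ee_pos": TCP position; "eef_rot": TCP orientation; "contact_force": force on the tool from outside, world axes, zero at the start; "ft_torque": the same for the moment, N m; "width": finger opening in m; "finger_force": force on a finger pad.
Only numpy, scipy, OpenCV 4.12 (cv2) and the standard library are available. Lean on these libraries where they do the work, as an engineer would, in place of code of your own. Each camera call takes 0.05 s, during which the arm holds its last target. There are 200 camera calls.

TASK

A customer wants to see the long wooden whistle, which lies in the shallow display box with its ends under the two fixed boards. Work it out diagonally through the opening between the boards, one end first, without jamming it hard against the box, and leave the short whistle and the other toys where they are. Finish while still holding the long whistle in the gripper: level, still, over the opening and a hand's breadth above the box, touching nothing else.

Things in the scene. Friction and masses are not known exactly. Their poses are not given: they have to be found in the camera images.
- box: Wooden display box fixed to the table: outside 400 x 180 x 64 mm (x, y, z), inside 380 x 160 x 50 mm, grey floor 8 mm thick, walls 10 mm. Two fixed boards 6 mm thick (58 to 64 mm above the table) cover its ends; the middle is open from x = -80 to +80 mm over the full width. Origin: centre of the underside, on the table; x along its length, z up.
- opening (a point): Centre of the box's 160 x 160 mm opening, at the level of the boards' top face (64 mm above the table). Axes as the box.
- whistle: The long whistle: a square stick of plain light wood, 220 mm long (x), 22 x 22 mm (y, z), about 75 g, dark holes on top. It lies flat on the box floor roughly along the box's x, its ends under the boards; it is too long to come out level. Origin: middle of its underside; the mouthpiece end is at -x.
- mouth_end (a point): Centre of the long whistle's mouthpiece end face (110 mm from its middle, towards its -x, 11 mm above its underside).
- far_end (a point): Centre of the long whistle's other end face (110 mm from its middle, towards its +x, 11 mm above its underside).
- short_whistle: A short whistle of the same wood and section, 110 x 22 x 22 mm, lying loose in the box in the opening along its +y wall; to be left alone. Origin: middle of its underside, x along its length.
- car: Loose plain wooden toy car, 120 x 57 x 65 mm, standing on the table beside the box. Origin: centre of its underside.
- duck: Loose yellow toy duck on wheels, 110 x 68 x 93 mm, on the table. Origin: centre of its underside.
- doll: Loose peg doll with a pointed hat, 44 mm across, 90 mm tall, on the table. Origin: centre of its underside.
- stacker: Loose ring-stacking toy, 72 mm across, 99 mm tall, on the table. Origin: centre of its underside.
- ladybird: Loose small wooden ladybird, 44 mm across, 16 mm tall, lying on one of the box's end boards near the end of the box. Origin: centre of its underside.

How it is judged (in metres and radians):
At the end, for the whole second after the job is handed in: Both ends of the long whistle are more than 50 mm above the boards' top face, it is level within 20 degrees, its middle is within 120 mm (horizontally) of the centre of the opening, the fingers grip it, it does not touch the box, and it is still (height (world z) of each of mouth_end, far_end above 0.114 m and angle between whistle's own x axis and vertical between 1.22 and 1.92 rad and horizontal distance between whistle and opening below 0.12 m and contact force between the fingers and whistle above 1 N and contact force between whistle and box below 0.05 N and linear speed of whistle below 0.03 m/s and angular speed of whistle below 0.3 rad/s); the arm keeps its last pose, push and grip.
It fails at once if the long whistle is jammed against the box with more than 40 N (contact force between whistle and box above 40 N).
It fails at once if another toy is moved by more than 30 mm (distance of any of short_whistle, car, duck, doll, stacker, ladybird from where it was at the start of the episode above 0.03 m).
It also fails if it takes over 51 s, if anything falls off the work surface, if the arm or the gripper's body presses on something with over 40 N, if the wrist force passes 120 N, or if a joint passes its speed limit or range.

## Working session

There is one attempt and no reset: what is moved stays moved. The work goes in short steps, Python scripts to look and compute and a tool call to move; the robot and the scene stay as the last step left them, time stands still between calls to the robot, and variables do not carry over. Pictures are saved under pics/ and viewed, at most 13 in all, crops included, and the job is handed in when it is done.

Besides the shell and the picture viewer there is one more tool, called after ">>>" as name(argument=value, ...), one argument or row to a line, values as JSON. play_rows: Moves the arm, as the interface text tells. Shift numbers are shares of 0.25 m and turn numbers shares of 90 degrees, none past 1 either way. Its arguments: {"type":"object","properties":{"motion":{"type":"array","items":{"type":"object","properties":{"tx":{"type":"number"},"ty":{"type":"number"},"tz":{"type":"number"},"spin":{"type":"number"}}}},"claw":{"type":"number"},"newtons":{"type":"number"}},"required":["motion"]}

```bash
ls; mkdir -p pics; python3 - <<'E'
from plant import bot
import cv2,numpy as np
o=bot.get_obs();print({k:np.round(v,3).tolist() for k,v in o.items()}, bot.hold_point_z)
for n in ("scene","top"):
    cv2.imwrite(f"pics/{n}0.png",bot.get_image(n)[:,:,::-1]); print(bot.camera_model(n))
print(bot.camera_model("wrist"))
E
```

```text
pics
{'t': 0.0, 'qpos': [-72.669, 16.689, -8.831, 64.557, -0.001, 82.02], 'dq': [-0.059, 0.006, -0.044, 0.023, -0.036, -0.04], 'effort': [-0.0, -53.714, 33.137, 0.016, -0.0, 0.0], 'ee_pos': [0.224, -0.474, 0.231], 'eef_rot': [[0.904, 0.428, -0.0], [0.428, -0.904, 0.001], [0.0, -0.001, -1.0]], 'contact_force': [0.764, 0.786, 0.409], 'ft_torque': [0.016, 0.003, -0.026], 'finger_force': 0.0, 'width': 0.085} 0.0187
{'vfov': 44.57117474764183, 'cx': 314.93774329798504, 'cy': 196.66212775961446, 'R': array([[-0.37609552,  0.92650391, -0.01194378],
       [ 0.72412362,  0.28585226, -0.62764119],
       [-0.57809787, -0.24470182, -0.77841112]]), 't': array([ 0.1990429 , -0.34143748,  1.55109486])}
{'vfov': 55.19985062415908, 'cx': 317.77388566418466, 'cy': 200.35704799176517, 'R': array([[ 2.04690680e-03, -9.99863833e-01, -1.63745696e-02],
       [-9.97739551e-01, -9.42151465e-04, -6.71930151e-02],
       [ 6.71684382e-02,  1.64750935e-02, -9.97605620e-01]]), 't': array([0.00465314, 0.54652843, 1.20203569])}
{'vfov': 65.70646984690485, 'cx': 313.15423260484636, 'cy': 200.8794540610153, 'T_tool_cam': array([[-6.92698954e-04, -9.62954471e-01, -2.69663136e-01,
         6.84242806e-02],
       [ 9.99999574e-01, -5.02648116e-04, -7.73822524e-04,
        -5.83657069e-04],
       [ 6.09610192e-04, -2.69663557e-01,  9.62954409e-01,
        -1.41946918e-01],
       [ 0.00000000e+00,  0.00000000e+00,  0.00000000e+00,
         1.00000000e+00]])}
```

View pics/top0.png

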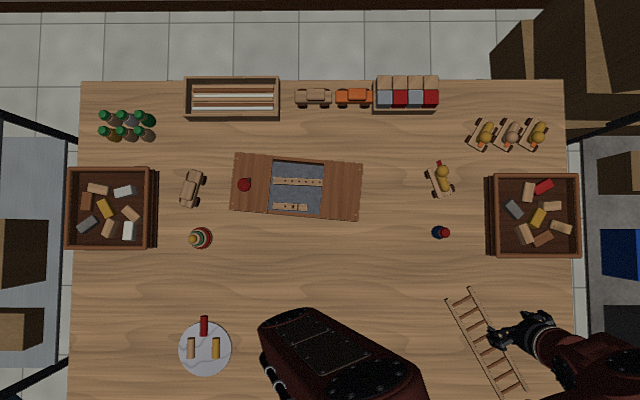

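View pics/scene0.png

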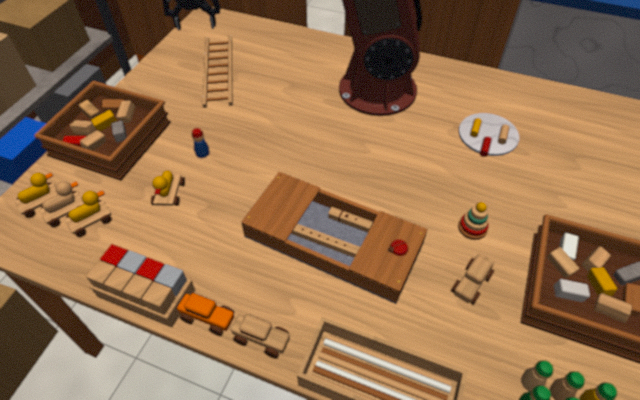

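The top view has the box at pixels x 230–363, y 152–220. The long whistle is at about (271–323, 182), the short whistle at (273–307, 207) and the ladybird at (244, 185). The scene view shows the same layout from the far side, with the long whistle at about (293–362, 228–250). Next I'll get a rough position and then take wrist views.

```bash
cat > h.py <<'E'
import numpy as np, cv2
from plant import bot
def ray(name,uv,pose=None):
    m=bot.camera_model(name); f=200/np.tan(np.radians(m["vfov"]/2))
    d=np.array([(uv[0]-m["cx"])/f,(uv[1]-m["cy"])/f,1.])
    if name=="wrist":
        r=np.hypot(d[0],d[1]); 
        d=np.array([d[0]/r*np.sin(r),d[1]/r*np.sin(r),np.cos(r)]) if r>1e-9 else np.array([0,0,1.])
        T=m["T_tool_cam"]; p,R=pose
        return p+R@T[:3,3], R@T[:3,:3]@d
    return -m["R"].T@m["t"], m["R"].T@d
def onz(name,uv,z,pose=None):
    c,d=ray(name,uv,pose); return c+d*(z-c[2])/d[2]
def tri(rays):
    A=0;b=0;P=[]
    for c,d in rays:
        d=d/np.linalg.norm(d); M=np.eye(3)-np.outer(d,d); A=A+M; b=b+M@c
    X=np.linalg.solve(A,b)
    return X,[np.linalg.norm(np.cross(X-c,d/np.linalg.norm(d))) for c,d in rays]
E
python3 - <<'E'
from h import *
for n,uv,z in [("whL",(271,181),.03),("whR",(323,183),.03),("corner TL",(235,152),.064),("BL",(230,211),.064),("TR",(363,163),.064),("BR",(359,220),.064),("lady",(244,185),.075)]:
    print(n,onz("top",uv,z).round(3))
E
```

```text
whL [0.607 0.154 0.03 ]
whR [ 0.601 -0.011  0.03 ]
corner TL [0.694 0.262 0.064]
BL [0.51  0.275 0.064]
TR [ 0.659 -0.135  0.064]
BR [ 0.483 -0.121  0.064]
lady [0.59  0.23  0.075]
```

>>> play_rows(
  motion=[
    {"tx": 0.15, "ty": 0.2, "spin": 0.1},
    {"tx": 0.35, "ty": 0.4, "spin": 0.2},
    {"tx": 0.5, "ty": 0.6, "spin": 0.3},
    {"tx": 0.7, "ty": 0.8, "spin": 0.4},
    {"tx": 0.85, "ty": 1, "spin": 0.5},
    {"tx": 0.95, "ty": 1, "spin": 0.6},
    {"tx": 1, "ty": 1, "spin": 0.69},
  ],
  claw=50,
)

```text
schema error: expected keys tx, ty, tz, spin
```

>>> play_rows(
  motion=[
    {"tx": 0.1, "ty": 0.2},
    {"tx": 0.2, "ty": 0.4},
    {"tx": 0.3, "ty": 0.6},
    {"tx": 0.4, "ty": 0.8},
    {"tx": 0.45, "ty": 0.95},
    {"tx": 0.45, "ty": 1},
    {"tx": 0.45, "ty": 1},
    {"tx": 0.45, "ty": 1},
  ],
)

```text
schema error: expected keys tx, ty, tz, spin
```

```bash
python3 - <<'E'
from h import *
o=bot.get_obs();print({k:np.round(o[k],3).tolist() for k in("t","qpos","ee_pos","eef_rot","contact_force","width")})
cv2.imwrite("pics/w1.png",bot.get_image("wrist")[:,:,::-1]); np.savez("p1.npz",p=o["ee_pos"],R=o["eef_rot"])
E
```

```text
{'t': 0.1, 'qpos': [-72.671, 16.687, -8.826, 64.556, -0.001, 82.017], 'ee_pos': [0.224, -0.474, 0.231], 'eef_rot': [[0.904, 0.428, -0.0], [0.428, -0.904, 0.001], [0.0, -0.001, -1.0]], 'contact_force': [0.126, 1.016, -0.279], 'width': 0.085}
```

View pics/w1.png

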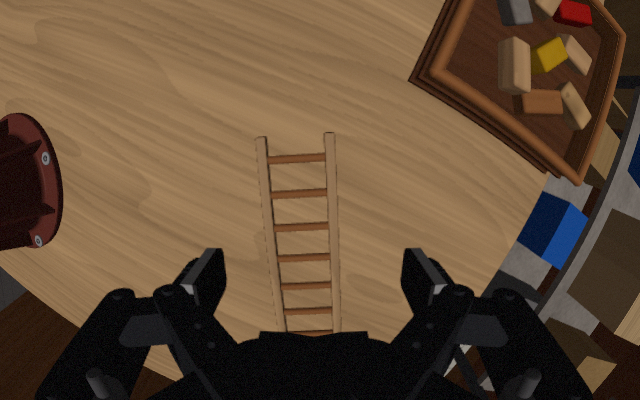

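The moves were refused because every row needs all four keys. This picture is still the start view, with the ladder between the fingers.

>>> play_rows(
  motion=[
    {"tx": 0.15, "ty": 0.2, "tz": 0, "spin": 0.1},
    {"tx": 0.35, "ty": 0.4, "tz": 0, "spin": 0.2},
    {"tx": 0.5, "ty": 0.6, "tz": 0, "spin": 0.3},
    {"tx": 0.7, "ty": 0.8, "tz": 0, "spin": 0.4},
    {"tx": 0.85, "ty": 1, "tz": 0, "spin": 0.5},
    {"tx": 0.95, "ty": 1, "tz": 0, "spin": 0.6},
    {"tx": 1, "ty": 1, "tz": 0, "spin": 0.69},
  ],
  claw=50,
)

```text
t: 1.02
ee_pos: [0.4761, -0.223, 0.2311]
eef_rot: [[0.037, 0.999, 0.0], [0.999, -0.037, 0.0], [0.0, 0.0, -1.0]]
contact_force: [0.1, -0.0, 1.1]
width: 0.05
finger_force: 0.0
```

>>> play_rows(
  motion=[
    {"tx": 0.1, "ty": 0.2, "tz": 0, "spin": 0},
    {"tx": 0.2, "ty": 0.4, "tz": 0, "spin": 0},
    {"tx": 0.3, "ty": 0.6, "tz": 0, "spin": 0},
    {"tx": 0.4, "ty": 0.8, "tz": 0, "spin": 0},
    {"tx": 0.45, "ty": 0.9, "tz": 0, "spin": 0},
    {"tx": 0.45, "ty": 0.95, "tz": 0, "spin": 0},
    {"tx": 0.45, "ty": 0.95, "tz": 0, "spin": 0},
    {"tx": 0.45, "ty": 0.95, "tz": 0, "spin": 0},
    {"tx": 0.45, "ty": 0.95, "tz": 0, "spin": 0},
  ],
)

```text
t: 2.15
ee_pos: [0.5868, 0.0118, 0.2315]
eef_rot: [[0.047, 0.999, 0.0], [0.999, -0.047, -0.0], [-0.0, 0.0, -1.0]]
contact_force: [-0.3, -0.1, 0.4]
width: 0.0499
finger_force: 0.0
```

```bash
python3 - <<'E'
from h import *
o=bot.get_obs();print({k:np.round(o[k],3).tolist() for k in("t","qpos","ee_pos","eef_rot","contact_force","width")})
cv2.imwrite("pics/w2.png",bot.get_image("wrist")[:,:,::-1]); np.savez("p2.npz",p=o["ee_pos"],R=o["eef_rot"])
E
```

```text
{'t': 2.15, 'qpos': [-5.975, 23.453, 1.183, 67.724, -0.008, 86.693], 'ee_pos': [0.587, 0.012, 0.231], 'eef_rot': [[0.047, 0.999, 0.0], [0.999, -0.047, -0.0], [-0.0, 0.0, -1.0]], 'contact_force': [-0.254, -0.06, 0.426], 'width': 0.05}
```

View pics/w2.png

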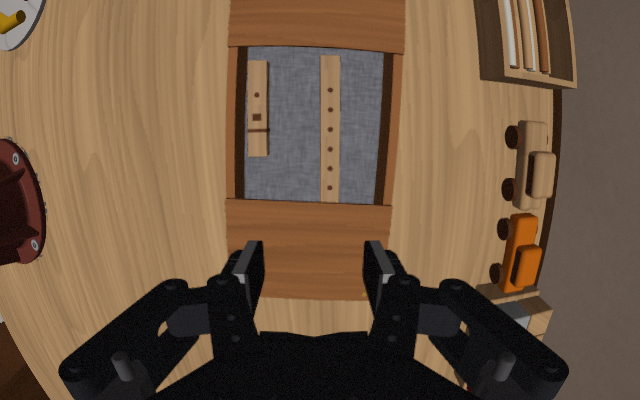

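The wrist view is clear. The opening's near board edge runs (227,199)–(391,206) and the far edge (229,47)–(403,54). The long whistle is a strip at columns 320–341 with holes at rows 90–187, and the short whistle is at (248–268, 60–156). I'll take a second wrist position to triangulate heights.

>>> play_rows(
  motion=[
    {"tx": 0, "ty": 0.1, "tz": -0.1, "spin": 0},
    {"tx": 0, "ty": 0.2, "tz": -0.2, "spin": 0},
    {"tx": 0, "ty": 0.2, "tz": -0.2, "spin": 0},
    {"tx": 0, "ty": 0.2, "tz": -0.2, "spin": 0},
  ],
)

```text
t: 2.7
ee_pos: [0.5874, 0.0622, 0.182]
eef_rot: [[0.045, 0.999, 0.001], [0.999, -0.045, -0.0], [-0.0, 0.001, -1.0]]
contact_force: [-0.5, 0.4, 0.2]
width: 0.0501
finger_force: 0.0
```

```bash
python3 - <<'E'
from h import *
o=bot.get_obs();im=bot.get_image("wrist")[:,:,::-1]
cv2.imwrite("pics/w3.png",im); np.savez("p3.npz",p=o["ee_pos"],R=o["eef_rot"])
def holes(n,show=False):
    im=cv2.imread(f"pics/{n}.png"); hsv=cv2.cvtColor(im,cv2.COLOR_BGR2HSV)
    m=((hsv[...,1]>60)&(hsv[...,2]>125)).astype(np.uint8)  # light wood
    h,s,v=hsv[150,333]; print(n,"px",hsv[140,325],hsv[225,300],hsv[100,300])
    m=cv2.morphologyEx(m,cv2.MORPH_OPEN,np.ones((3,3)))
    cs,hi=cv2.findContours(m,cv2.RETR_CCOMP,cv2.CHAIN_APPROX_NONE)
    for i,c in enumerate(cs):
        a=cv2.contourArea(c)
        if hi[0][i][3]<0 and 800<a<8000:
            print("strip",a,cv2.minAreaRect(c))
            j=hi[0][i][2]
            while j>=0:
                if cv2.contourArea(cs[j])>4: print("  hole",cs[j].reshape(-1,2).mean(0).round(1),cv2.contourArea(cs[j]))
                j=hi[0][j][0]
holes("w2");holes("w3")
E
```

```text
w2 px [ 16 107 157] [ 13 159 130] [120   7 105]
strip 931.0 ((189.52777099609375, 366.87353515625), (23.79216957092285, 74.05685424804688), 38.955909729003906)
strip 842.5 ((432.1943054199219, 361.29254150390625), (61.81973648071289, 23.690553665161133), 52.594642639160156)
strip 1206.0 ((256.5, 94.0), (68.0, 19.0), 90.0)
  hole [256.6 116.8] 73.5
  hole [256.4  94.4] 25.0
strip 2635.0 ((329.5, 128.0), (146.0, 19.0), 90.0)
  hole [329.4 187.4] 27.0
  hole [329.7 168.2] 25.5
  hole [329.9 149. ] 28.0
  hole [329.8 129.2] 29.5
  hole [330.2 109.2] 28.5
  hole [329.8  89.7] 27.5
strip 1357.5 ((537.5794067382812, 43.451725006103516), (93.17703247070312, 72.33261108398438), 85.2363510131836)
w3 px [ 15 104 165] [128  10 106] [114  11 115]
strip 917.5 ((434.7690734863281, 364.0937805175781), (69.3004379272461, 23.62514877319336), 51.95295715332031)
strip 945.0 ((189.53851318359375, 366.8544616699219), (23.916133880615234, 74.04068756103516), 38.79655456542969)
strip 6676.0 ((314.3253173828125, 301.5494384765625), (117.1061782836914, 67.3196792602539), 2.6324350833892822)
  hole [299.5 317. ] 8.0
  hole [287.8 316.2] 7.5
  hole [269.5 316. ] 12.0
  hole [276.5 315. ] 16.0
strip 1616.5 ((548.3631591796875, 251.9361572265625), (28.87703514099121, 110.37310791015625), 25.016895294189453)
strip 1610.5 ((249.8151397705078, 141.53524780273438), (79.2800064086914, 21.64234733581543), 89.0759506225586)
  hole [250.5 168.5] 97.0
  hole [249.6 142.9] 33.0
strip 3543.0 ((333.66241455078125, 180.56561279296875), (22.590261459350586, 169.0406036376953), 0.43405067920684814)
  hole [332.3 245.5] 30.5
  hole [333.  225.6] 29.0
  hole [333.1 204.6] 31.0
  hole [333.7 182.8] 34.5
  hole [334.3 160.7] 36.5
  hole [334.2 138. ] 38.0
```

View pics/w3.png

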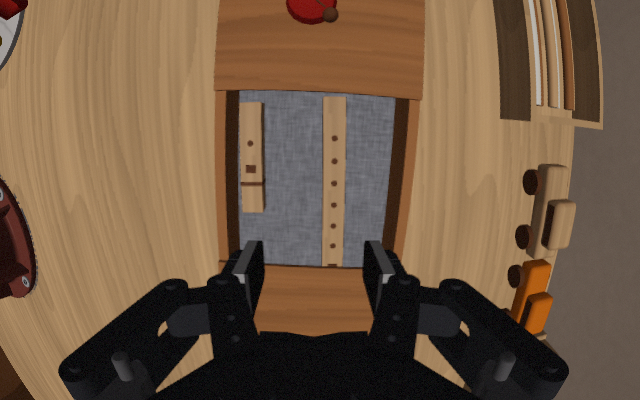

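The second view agrees. The long whistle's holes run from (334,138) to (332,246), with a dark notch (the mouthpiece) just appearing at (332,265). The far board edge is (215,90)–(424,99) and the near edge about (217,262)–(403,268).

```bash
python3 - <<'E'
from h import *
P={}
for n in("2","3"):
    z=np.load(f"p{n}.npz");P[n]=(z["p"],z["R"])
def T(a,b):
    X,e=tri([ray("wrist",a,P["2"]),ray("wrist",b,P["3"])]); return X.round(4),np.round(e,4)
H2=[(329.4,187.4),(329.7,168.2),(329.9,149),(329.8,129.2),(330.2,109.2),(329.8,89.7)]
H3=[(332.3,245.5),(333,225.6),(333.1,204.6),(333.7,182.8),(334.3,160.7),(334.2,138)]
Q=[]
for a,b in zip(H2,H3): x=T(a,b);Q.append(x[0]);print("hole",*x)
Q=np.array(Q);d=Q[-1]-Q[0];print("axis deg",np.degrees(np.arctan2(d[1],d[0])))
for nm,a,b in [("farL",(229,47),(215,90)),("farR",(403,54),(424,99)),("nearL",(227,199),(217,262)),("short",(256.6,116.8),(250.5,168.5))]: print(nm,*T(a,b))
for n,l in(("2",[(229,47),(403,54),(227,199),(391,206)]),("3",[(215,90),(424,99),(217,262)])):
    print(n,[onz("wrist",u,.064,P[n]).round(4)[:2].tolist() for u in l])
print("strip ends", onz("wrist",(330,201),.03,P["2"]),onz("wrist",(332,266),.03,P["3"]))
E
```

```text
hole [ 6.044e-01 -4.000e-04  2.910e-02] [0.0001 0.0001]
hole [0.6055 0.0219 0.0298] [0.0001 0.0001]
hole [0.6065 0.0433 0.0274] [0.0002 0.0002]
hole [0.6075 0.0656 0.0275] [0. 0.]
hole [0.6087 0.0879 0.0303] [0. 0.]
hole [0.6094 0.1096 0.0295] [0. 0.]
axis deg 87.39743779750019
farL [0.5066 0.1607 0.058 ] [0.0005 0.0005]
farR [0.6848 0.1443 0.0648] [0.0016 0.0016]
nearL [0.4927 0.001  0.0641] [0.0016 0.0016]
short [0.527  0.0843 0.0291] [0.0001 0.0001]
2 [[0.5086, 0.159], [0.6836, 0.1438], [0.4943, 0.0006], [0.6682, -0.0154]]
3 [[0.508, 0.1602], [0.6866, 0.145], [0.4911, 0.0013]]
strip ends [ 0.60461744 -0.01634209  0.03      ] [ 0.60335131 -0.02407664  0.03      ]
```

>>> play_rows(
  motion=[
    {"tx": 0.04, "ty": -0.1, "tz": -0.1, "spin": 0},
    {"tx": 0.07, "ty": -0.2, "tz": -0.25, "spin": 0},
    {"tx": 0.07, "ty": -0.2, "tz": -0.4, "spin": 0},
    {"tx": 0.07, "ty": -0.2, "tz": -0.5, "spin": 0},
    {"tx": 0.07, "ty": -0.2, "tz": -0.58, "spin": 0},
    {"tx": 0.07, "ty": -0.2, "tz": -0.64, "spin": 0},
    {"tx": 0.07, "ty": -0.2, "tz": -0.67, "spin": 0},
    {"tx": 0.07, "ty": -0.2, "tz": -0.67, "spin": 0},
  ],
)

```text
t: 3.75
ee_pos: [0.6046, 0.0127, 0.0139]
eef_rot: [[0.045, 0.999, 0.0], [0.999, -0.045, -0.0], [-0.0, 0.0, -1.0]]
contact_force: [-0.2, 0.7, -0.3]
width: 0.0501
finger_force: 0.0
```

>>> play_rows(
  motion=[
    {"tx": 0, "ty": 0, "tz": 0, "spin": 0},
    {"tx": 0, "ty": 0, "tz": 0, "spin": 0},
    {"tx": 0, "ty": 0, "tz": 0, "spin": 0},
    {"tx": 0, "ty": 0, "tz": 0, "spin": 0},
  ],
  claw=10,
  newtons=40,
)

```text
t: 4.25
ee_pos: [0.6052, 0.0128, 0.0147]
eef_rot: [[0.045, 0.999, 0.002], [0.999, -0.045, -0.0], [-0.0, 0.002, -1.0]]
contact_force: [-0.1, 0.0, 7.0]
width: 0.0212
finger_force: 40.9
```

>>> play_rows(
  motion=[
    {"tx": 0, "ty": 0, "tz": 0.02, "spin": 0},
    {"tx": 0, "ty": 0, "tz": 0.03, "spin": 0},
    {"tx": 0.005, "ty": 0.06, "tz": 0.03, "spin": 0},
    {"tx": 0.01, "ty": 0.12, "tz": 0.03, "spin": 0},
    {"tx": 0.016, "ty": 0.18, "tz": 0.03, "spin": 0},
    {"tx": 0.016, "ty": 0.18, "tz": 0.03, "spin": 0},
  ],
)

```text
t: 5.0
ee_pos: [0.6084, 0.0596, 0.0211]
eef_rot: [[0.043, 0.999, -0.0], [0.999, -0.043, 0.0], [0.0, -0.0, -1.0]]
contact_force: [-0.1, -0.5, -0.3]
width: 0.0213
finger_force: 40.0
```

```bash
python3 - <<'E'
from h import *
a=bot.get_image("scene")[:,:,::-1]; b=bot.get_image("top")[:,:,::-1];c=bot.get_image("wrist")[:,:,::-1]
A=cv2.resize(a[160:310,230:440],None,fx=3.6,fy=3.6,interpolation=cv2.INTER_CUBIC)[:,:760]
cv2.imwrite("pics/s4.png",A); cv2.imwrite("pics/w4.png",c); cv2.imwrite("pics/t4.png",b)
E
```

```text
(no output)
```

View pics/s4.png

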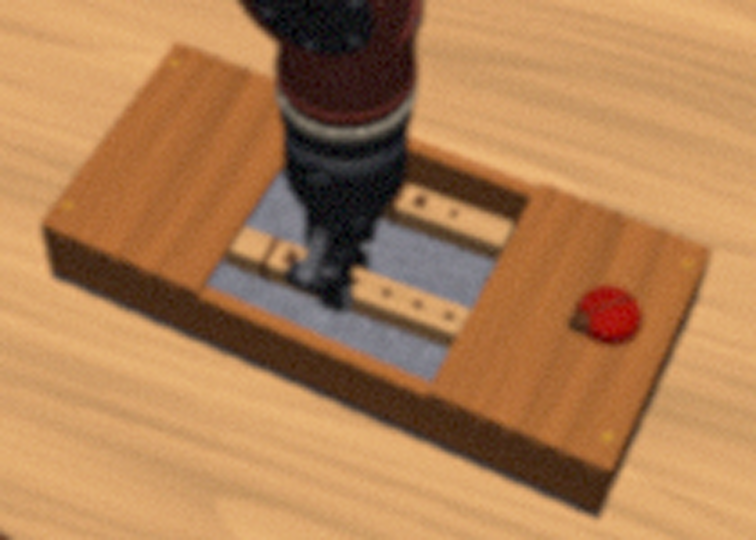

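```bash
python3 - <<'E'
from h import *
u=lambda x,y:(230+x/3.6,160+y/3.6)
print(onz("scene",u(232,248),.037),onz("scene",u(232,248),.064), onz("scene",u(267,258),.037))
for p in [(430,380),(205,293),(525,190)]: print(onz("scene",u(*p),.064))
t=cv2.imread("pics/t4.png");cv2.imwrite("pics/t4c.png",cv2.resize(t[140:230,220:370],None,fx=5,fy=5,interpolation=cv2.INTER_CUBIC))
E
```

```text
[ 0.61695495 -0.01693589  0.037     ] [ 0.63390855 -0.00821225  0.064     ] [0.61581592 0.00788443 0.037     ]
[0.67949878 0.14373453 0.064     ]
[ 0.67216859 -0.01019972  0.064     ]
[0.519437   0.15354266 0.064     ]
```

View pics/t4c.png

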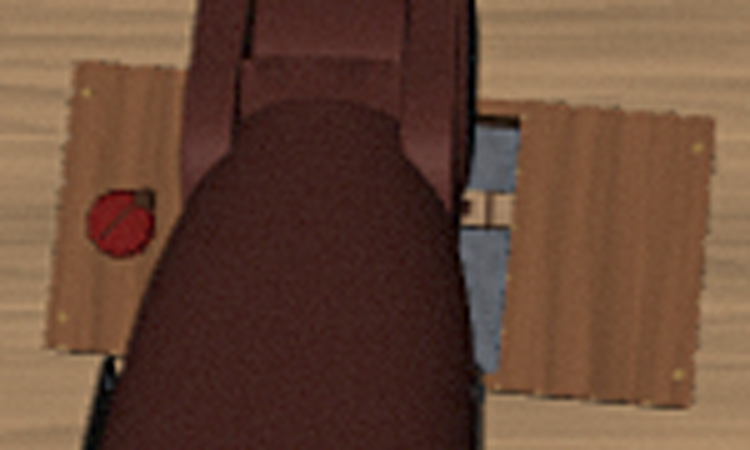

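The mouthpiece end is still just under the near board: the top crop shows it meeting the board edge at about (512,210). I'll slide further.

>>> play_rows(
  motion=[
    {"tx": 0.004, "ty": 0.05, "tz": 0, "spin": 0},
    {"tx": 0.008, "ty": 0.1, "tz": 0, "spin": 0},
    {"tx": 0.008, "ty": 0.1, "tz": 0, "spin": 0},
  ],
)

```text
t: 5.52
ee_pos: [0.6105, 0.0841, 0.0213]
eef_rot: [[0.044, 0.999, 0.0], [0.999, -0.044, 0.0], [0.0, 0.0, -1.0]]
contact_force: [-0.0, 0.3, -0.2]
width: 0.0209
finger_force: 40.0
```

```bash
python3 - <<'E'
from h import *
o=bot.get_obs();print(o["ee_pos"].round(4) if hasattr(o["ee_pos"],"round") else o["ee_pos"])
t=bot.get_image("top")[:,:,::-1];a=bot.get_image("scene")[:,:,::-1]
A=cv2.resize(t[155:225,290:350],None,fx=6,fy=6,interpolation=cv2.INTER_CUBIC)
B=cv2.resize(a[200:270,270:330],None,fx=6,fy=6,interpolation=cv2.INTER_CUBIC)
cv2.imwrite("pics/c5.png",np.hstack([A,B]))
E
```

```text
[0.6105 0.0841 0.0213]
```

View pics/c5.png

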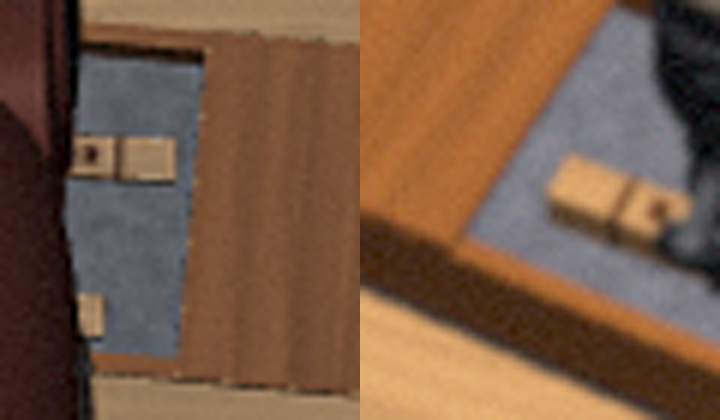

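The mouthpiece end is now clear of the near board. It sits at about (176,160) in the left (top) half and (558,180) in the right (scene) half.

```bash
python3 - <<'E'
from h import *
a=(290+176/6,155+158/6); b=(270+(558-360)/6,200+178/6)
print(onz("top",a,.037),onz("scene",b,.037),tri([ray("top",a),ray("scene",b)]))
E
```

```text
[6.05370332e-01 3.71311656e-04 3.70000000e-02] [0.61148854 0.00302591 0.037     ] (array([6.06315799e-01, 5.12161833e-04, 2.88121640e-02]), [np.float64(4.1637658997411986e-05), np.float64(4.163765899735949e-05)])
```

>>> play_rows(
  motion=[
    {"tx": 0, "ty": 0, "tz": 0.03, "spin": 0},
    {"tx": 0, "ty": 0, "tz": 0.06, "spin": 0},
    {"tx": 0, "ty": 0, "tz": 0.075, "spin": 0},
    {"tx": 0, "ty": 0, "tz": 0.085, "spin": 0},
    {"tx": 0, "ty": 0, "tz": 0.095, "spin": 0},
    {"tx": 0, "ty": 0, "tz": 0.105, "spin": 0},
    {"tx": 0, "ty": 0, "tz": 0.105, "spin": 0},
  ],
)

```text
t: 6.5
ee_pos: [0.6103, 0.083, 0.0474]
eef_rot: [[0.045, 0.999, -0.0], [0.999, -0.045, 0.0], [0.0, -0.0, -1.0]]
contact_force: [1.5, 0.9, -5.3]
width: 0.0208
finger_force: 39.5
```

>>> play_rows(
  motion=[
    {"tx": 0, "ty": 0, "tz": 0.01, "spin": 0},
    {"tx": 0, "ty": 0, "tz": 0.02, "spin": 0},
    {"tx": 0, "ty": 0, "tz": 0.03, "spin": 0},
    {"tx": 0, "ty": 0, "tz": 0.04, "spin": 0},
    {"tx": 0, "ty": 0, "tz": 0.05, "spin": 0},
    {"tx": 0, "ty": 0, "tz": 0.06, "spin": 0},
    {"tx": 0, "ty": 0, "tz": 0.07, "spin": 0},
    {"tx": 0, "ty": 0, "tz": 0.075, "spin": 0},
    {"tx": 0, "ty": 0, "tz": 0.075, "spin": 0},
  ],
)

```text
t: 7.62
ee_pos: [0.6106, 0.0828, 0.0665]
eef_rot: [[0.045, 0.999, 0.0], [0.999, -0.045, -0.0], [-0.0, 0.0, -1.0]]
contact_force: [0.7, -0.4, -4.9]
width: 0.0206
finger_force: 39.5
```

```bash
python3 - <<'E'
from h import *
t=bot.get_image("top")[:,:,::-1];a=bot.get_image("scene")[:,:,::-1]
A=cv2.resize(t[155:225,290:350],None,fx=6,fy=6,interpolation=cv2.INTER_CUBIC)
B=cv2.resize(a[190:260,270:340],None,fx=6,fy=6,interpolation=cv2.INTER_CUBIC)
cv2.imwrite("pics/c6.png",np.hstack([A,B]))
E
```

```text
(no output)
```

View pics/c6.png

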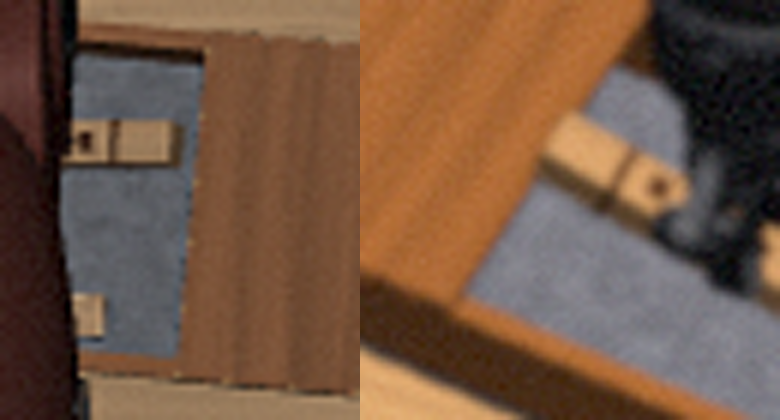

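The mouthpiece end has tilted up. Its top-edge middle is at about (172,141) in the top half and (563,130) in the scene half.

```bash
python3 - <<'E'
from h import *
a=(290+172/6,155+141/6); b=(270+(563-360)/6,190+130/6)
X,e=tri([ray("top",a),ray("scene",b)]);print(X,e)
zc=.0665-.0147+.019
print("tilt",[np.degrees(np.arcsin(s)) for s in [(X[2]-.011-zc)/.083]])
E
```

```text
[0.60569749 0.00306091 0.10128632] [np.float64(0.0016143717016642966), np.float64(0.0016143717016643031)]
tilt [np.float64(13.578357206520511)]
```

>>> play_rows(
  motion=[
    {"tx": 0, "ty": 0, "tz": -0.016, "spin": 0},
    {"tx": -0.004, "ty": -0.04, "tz": -0.006, "spin": 0},
    {"tx": -0.007, "ty": -0.08, "tz": 0.005, "spin": 0},
    {"tx": -0.01, "ty": -0.12, "tz": 0.016, "spin": 0},
    {"tx": -0.014, "ty": -0.16, "tz": 0.026, "spin": 0},
    {"tx": -0.014, "ty": -0.16, "tz": 0.026, "spin": 0},
  ],
)

```text
t: 8.48
ee_pos: [0.6071, 0.0419, 0.0732]
eef_rot: [[0.046, 0.999, 0.0], [0.999, -0.046, -0.0], [-0.0, 0.0, -1.0]]
contact_force: [-0.0, 0.0, -0.3]
width: 0.021
finger_force: 40.0
```

>>> play_rows(
  motion=[
    {"tx": -0.004, "ty": -0.04, "tz": 0.011, "spin": 0},
    {"tx": -0.007, "ty": -0.08, "tz": 0.021, "spin": 0},
    {"tx": -0.01, "ty": -0.12, "tz": 0.032, "spin": 0},
    {"tx": -0.016, "ty": -0.18, "tz": 0.048, "spin": 0},
    {"tx": -0.016, "ty": -0.18, "tz": 0.048, "spin": 0},
    {"tx": -0.016, "ty": -0.18, "tz": 0.048, "spin": 0},
  ],
)

```text
t: 9.22
ee_pos: [0.6029, -0.0022, 0.0848]
eef_rot: [[0.046, 0.999, -0.0], [0.999, -0.046, 0.0], [0.0, -0.0, -1.0]]
contact_force: [0.1, -0.3, -0.4]
width: 0.0209
finger_force: 40.0
```

```bash
python3 - <<'E'
from h import *
o=bot.get_obs();np.savez("p7.npz",p=o["ee_pos"],R=o["eef_rot"]);print(o["ee_pos"],o["contact_force"])
cv2.imwrite("pics/w7.png",bot.get_image("wrist")[:,:,::-1])
E
```

```text
[ 0.60293455 -0.0021893   0.08479881] [ 0.08144437 -0.30846347 -0.37158498]
```

View pics/w7.png

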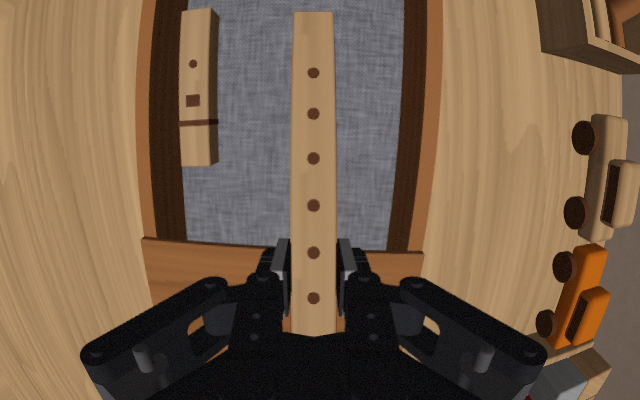

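The far end is clear of the board, at about (294–333, 13), and the short whistle hasn't moved. Next I'll lift, centre over the opening, then lower gently so the low end touches the far board and levels the stick.

>>> play_rows(
  motion=[
    {"tx": 0, "ty": 0, "tz": 0.08, "spin": 0},
    {"tx": 0, "ty": 0, "tz": 0.16, "spin": 0},
    {"tx": 0, "ty": 0, "tz": 0.24, "spin": 0},
    {"tx": 0.005, "ty": 0.06, "tz": 0.24, "spin": 0},
    {"tx": 0.01, "ty": 0.12, "tz": 0.24, "spin": 0},
    {"tx": 0.015, "ty": 0.19, "tz": 0.24, "spin": 0},
    {"tx": 0.015, "ty": 0.19, "tz": 0.18, "spin": 0},
    {"tx": 0.015, "ty": 0.19, "tz": 0.13, "spin": 0},
    {"tx": 0.015, "ty": 0.19, "tz": 0.1, "spin": 0},
    {"tx": 0.015, "ty": 0.19, "tz": 0.1, "spin": 0},
  ],
)

```text
t: 10.52
ee_pos: [0.6063, 0.0451, 0.1091]
eef_rot: [[0.046, 0.999, -0.001], [0.999, -0.046, 0.0], [0.0, -0.001, -1.0]]
contact_force: [-0.7, 0.4, -0.1]
width: 0.0209
finger_force: 40.2
```

>>> play_rows(
  motion=[
    {"tx": 0, "ty": 0, "tz": -0.015, "spin": 0},
    {"tx": 0, "ty": 0, "tz": -0.03, "spin": 0},
    {"tx": 0, "ty": 0, "tz": -0.045, "spin": 0},
    {"tx": 0, "ty": 0, "tz": -0.06, "spin": 0},
    {"tx": 0, "ty": 0, "tz": -0.075, "spin": 0},
    {"tx": 0, "ty": 0, "tz": -0.09, "spin": 0},
    {"tx": 0, "ty": 0, "tz": -0.09, "spin": 0},
  ],
)

```text
t: 11.4
ee_pos: [0.6066, 0.0455, 0.087]
eef_rot: [[0.045, 0.999, -0.0], [0.999, -0.045, 0.0], [0.0, -0.0, -1.0]]
contact_force: [0.4, -1.6, 3.0]
width: 0.0211
finger_force: 40.7
```

>>> play_rows(
  motion=[
    {"tx": 0, "ty": 0, "tz": -0.012, "spin": 0},
    {"tx": 0, "ty": 0, "tz": -0.024, "spin": 0},
    {"tx": 0, "ty": 0, "tz": -0.036, "spin": 0},
    {"tx": 0, "ty": 0, "tz": -0.046, "spin": 0},
    {"tx": 0, "ty": 0, "tz": -0.054, "spin": 0},
    {"tx": 0, "ty": 0, "tz": -0.054, "spin": 0},
  ],
)

```text
t: 12.15
ee_pos: [0.6066, 0.0455, 0.0736]
eef_rot: [[0.045, 0.999, -0.0], [0.999, -0.045, 0.0], [0.0, -0.0, -1.0]]
contact_force: [0.6, -1.0, 2.1]
width: 0.0208
finger_force: 40.8
```

>>> play_rows(
  motion=[
    {"tx": 0, "ty": 0, "tz": 0.06, "spin": 0},
    {"tx": 0, "ty": 0, "tz": 0.12, "spin": 0},
    {"tx": 0, "ty": 0, "tz": 0.18, "spin": 0},
    {"tx": 0, "ty": 0, "tz": 0.24, "spin": 0},
    {"tx": 0, "ty": 0, "tz": 0.3, "spin": 0},
    {"tx": 0, "ty": 0, "tz": 0.34, "spin": 0},
    {"tx": 0, "ty": 0, "tz": 0.36, "spin": 0},
    {"tx": 0, "ty": 0, "tz": 0.36, "spin": 0},
    {"tx": 0, "ty": 0, "tz": 0.36, "spin": 0},
    {"tx": 0, "ty": 0, "tz": 0.36, "spin": 0},
  ],
)

```text
t: 13.4
ee_pos: [0.6064, 0.0454, 0.1633]
eef_rot: [[0.045, 0.999, -0.001], [0.999, -0.045, 0.0], [0.0, -0.001, -1.0]]
contact_force: [0.5, -0.4, -0.7]
width: 0.021
finger_force: 40.4
```

```bash
python3 - <<'E'
from h import *
o=bot.get_obs();print(o["t"],o["ee_pos"],o["contact_force"],o["finger_force"])
a=bot.get_image("scene")[:,:,::-1]; w=bot.get_image("wrist")[:,:,::-1]
B=cv2.resize(a[150:310,230:440],None,fx=1.9,fy=1.9)
W=cv2.resize(w[:,150:500],None,fx=.76,fy=.76)
cv2.imwrite("pics/w8.png",w); cv2.imwrite("pics/c8.png",np.hstack([B[:304],W[:304]]))
E
```

```text
13.4 [0.60643446 0.04542236 0.16331652] [ 0.53826855 -0.38685521 -0.67727691] 40.37795841693878
```

View pics/c8.png

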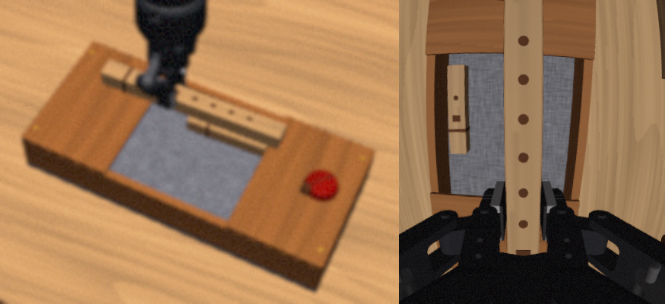

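The whistle hangs over the opening, with its ends at about (110,72) and (284,127) in the scene half. The short whistle and ladybird are undisturbed. One numeric check of level and clearance before handing in.

```bash
python3 - <<'E'
from h import *
n=np.array([.999,-.045,0]);p=np.array([.6064,.0454,0])
E=[]
for u in [(110,72),(284,127)]:
    c,d=ray("scene",(230+u[0]/1.9,150+u[1]/1.9)); X=c+d*((p-c)@n)/(d@n);E.append(X);print(X.round(4))
v=E[1]-E[0];print("len",np.linalg.norm(v),"tilt",np.degrees(np.arcsin(v[2]/np.linalg.norm(v))),"mid",(E[0]+E[1])/2)
E
```

```text
[ 0.6029 -0.0325  0.1677]
[0.6125 0.1808 0.1782]
len 0.21385250047912882 tilt 2.8258990950257914 mid [0.60769504 0.07414989 0.17293324]
```

```bash
python3 -c "
from plant import bot
print(bot.sign_off())"
```

```text
the job is handed in; nothing more can be done
None
```

I worked the long whistle out through the opening mouthpiece end first and handed in the job at about 13.5 s, with no verdict returned; at the last check the whistle was gripped at 40 N, within about 3° of level, centred over the opening roughly 9 cm above the boards, and the short whistle and ladybird looked undisturbed.

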